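# Load a gel cassette into the electrophoresis tank and snap its lid on

## Task

Set the gel tank up for a run: take the gel cassette (the taller of the two plates standing in the white rack), slide it down into the tank's guide slot until it stands on the bottom, and let go of it. Then pick up the tank's lid by its ridge handle, set it on the tank with its two lead sockets over the two contact pins and press it down until both spring clips snap over its brim, and finish still holding the handle and pressing the lid firmly down on the rim, without letting go. Leave the shorter blanking plate in the rack, and the wash bottle, the beaker and the gel knife where they are.

Things in the scene. Friction and masses are not known exactly. Their poses are not given: they have to be found in the camera images.
- cassette_center (a point): gel cassette, loose, 90 g: pale flat plate 8 thick (its x) x 100 wide (its y) x 100 tall (its z), standing upright in one of the rack's outer slots; it shows a thin gap along its top edge and a gel window on its faces. Point at its centre, 50 mm below its top. Its lowest 8 mm is narrowed to 5 x 94 mm. In the rack its foot is 10 mm above the bench.
- blank_center (a point): grey blanking plate, loose, 8 x 100 x 80 mm tall (a 10 mm thick rib across it near the top), standing in the rack's other outer slot, 76 mm from the cassette; stays there. Point at its centre.
- rack: white plastic rack, does not move: base 130 (x) x 124 (y) x 10 mm high with three slots across it at its x = -38, 0 and +38 mm, each between low posts that reach 55 mm above the bench. The middle slot is empty. Origin under its centre.
- slot_home (a point): place of the cassette's centre when fully home in the tank, 70 mm above the bench (its foot at 20, its top at 120, 15 above the rim); axes as the tank's, x across the cassette's thickness, y along its width. Guide slot 12 mm (x) x 106 mm (y), a channel at each end, from 76 mm above the bench down; mouths flared 4 mm each way up to 88 mm. Beside it a grey core, x +14 to +40, 78 mm high.
- rim (a point): centre of the top of the tank's rim, 105 mm above the bench; axes as the tank's. The tank does not move: clear walls, outside 100 (x) x 138 (y) mm, rim flange 108 x 146, open inside 92 (x) x 130 (y).
- pins (a point): point midway between the two upright brass contact pins, on the rim's level, 28 mm from the tank's middle along its +x; the pins are at y = +38 and -38 mm from it and reach 124 mm above the bench.
- clip_near (a joint): sheet-steel spring clip on the tank's -x (robot's) side, 24 mm wide at the middle of that side, its top 127 mm above the bench: angle in rad, 0 at rest, grows as it is pushed outwards (0.08 to 0.14 when the brim passes its nose), springs back to 0 over the brim.
- clip_far (a joint): the like clip on the +x side. Noses slope in and down, 6 to 7 mm over the brim's place. The brim meets them with its underside about 16 mm above the rim; the push needed grows to about 12 to 17 N, drops suddenly 5 to 8 mm above the rim, and the clips are back at 0 when it is 2 to 3 mm above; then the brim still has to be pushed down onto the rim.
- lid_handle (a point): middle of the lid's ridge handle: 14 thick (x) x 70 long (y) x 34 mm high, on top of the lid. The lid is loose, 160 g nominal, and lies the right way up on the bench with this point 54 mm above the bench. Axes as the lid's; with x and y along the tank's x and y the sockets come over the pins.
- lid_brim (a point): centre of the underside of the lid's brim (112 x 150 mm, 4 mm thick), 44 mm below the handle's middle; it lies on the rim when the lid is on. Below it a tapered lip reaches 10 mm down into the tank, with 2.5 mm of play each way; above it is a hollow dome 87 x 125 mm whose top is 27 mm above this point, at the foot of the handle.
- lid_sockets (a point): point midway between the two black lead sockets (16 mm round, 18 mm high) on top of the lid, at the brim's underside level, 28 mm from the lid's middle along its +x.
- washbottle: white wash bottle, 64 mm across, 178 mm high; leave alone
- beaker: glass beaker, 66 mm across, 85 mm high; leave alone
- gel_knife: small flat gel knife lying on the bench, about 24 x 115 x 8 mm; leave alone
There are look-alikes about, which are no part of the job. There is more than one size of the part that bears slot_home; the job needs the smaller.

How it is judged (in metres and radians):
On the way, in this order (a step that is already met when the one before it is completed fails the run):
1. the cassette stands fully home in the tank's slot, let go (z of cassette_center in the frame of slot_home between -0.004 and 0.003 m and horizontal distance between cassette_center and slot_home below 0.007 m and contact force between the fingers and cassette below 0.1 N), for 0.2 s.
2. both clips have snapped back over the brim of the lid, which is down on the rim (value of joint each of clip_near, clip_far below 0.03 rad and z of lid_brim in the frame of rim between -0.004 and 0.002 m and horizontal distance between lid_sockets and pins below 0.008 m), for 0.1 s.
At the end, for the whole second after the job is handed in: Cassette home in the slot (3 mm in height, 7 mm sideways); lid on the rim (brim within 2 mm, tilt under 0.04 rad, sockets within 8 mm of the pins), both clips back over its brim (under 0.03 rad); gripper still on the lid, pressing: lid and tank bear on each other with over 5 N (all of step 2 and angle between lid_brim's own z axis and vertical below 0.04 rad and contact force between lid and tank above 5 N and contact force between the fingers and lid above 1 N and z of cassette_center in the frame of slot_home between -0.004 and 0.003 m and horizontal distance between cassette_center and slot_home below 0.007 m); the arm keeps its last pose, push and grip.
It fails at once if the blanking plate is disturbed (distance of blank_center from where it was at the start of the episode above 0.02 m).
It fails at once if the wash bottle is disturbed (distance of washbottle from where it was at the start of the episode above 0.02 m).
It fails at once if the beaker is disturbed (distance of beaker from where it was at the start of the episode above 0.02 m).
It fails at once if the gel knife is disturbed (distance of gel_knife from where it was at the start of the episode above 0.02 m).
It also fails if it takes over 72 s, if anything falls off the work surface, if the arm or the gripper's body presses on something with over 40 N, if the wrist force passes 120 N, or if a joint passes its speed limit or range.

## Robot

A 6-joint arm with a two-finger parallel gripper is mounted at the origin on the work surface. World frame = base frame: x ahead of the robot, y to its left, z up, the work surface at z = 0. Lengths are in m, angles in degrees, forces in N, time in s.
With the tool pointing down it reaches from about 0.35 to 0.95 m from the base axis. Payload 17.4 kg.
Tool frame: the origin (TCP) lies between the finger pads; the fingertips stand 8 mm ahead of it and the grasp point (between the pads) lies 11 mm behind it; z points along the fingers, y is the line along which they close (so a half turn about z gives the same grasp; the last joint's range is limited). The gripper opens to 93 mm and grips with 3 to 60 N. Pads are 15 mm wide; open, the fingers measure 128 mm over their backs; the gripper's body (75 mm by 188 mm) begins 65 mm behind the grasp point.
Start: joints at [-78.656, 6.646, 82.598, -0, 90.757, -2.166], TCP at [0.158, -0.656, 0.197] pointing down, gripper open.
Joint ranges: [-162.19, 162.19], [-47.58, 125.68], [4.15, 143.07], [-65.23, 245.23], [0.69, 171.88], [-170.13, 170.13]. Speed limits (degrees/s): [108.29, 108.29, 127.2, 180, 180, 180].

## Interface

Orientations are given as a 3x3 rotation matrix whose columns are the frame's x, y, z axes.
In Python, from cell import manip gives the robot as it stands.
- The arm moves only by the shell command python3 -m creep 'ROWS' [OPENING] [FORCE]. ROWS is JSON, a list of rows, each an object with "delta_pos": the shift along the tool's x, y, z scaled (see below), a list of three; "turn": the turn, a rotation vector about the tool's x, y, z scaled (see below), a list of three. In form: [{"delta_pos": [x, y, z], "turn": [wx, wy, wz]}, ...]. A call has exactly 10 rows; each row shifts and turns the commanded pose from where the row before left it, along the tool's axes as they then stand; what a row does not reach is not made up. The controller multiplies each number of a shift by 500 mm and each number of a turn by 360 degrees. A row lasts 1/8 s, in which the tool goes at most 62.5 mm and 10.7 degrees, less where a joint would pass 70% of its speed; a pose out of reach is approached as far as the arm can. A call with a number of a shift or a turn outside -1 to 1 is refused whole. A call with a gripper value outside its range is refused whole. OPENING is the opening, from 0 (shut) to 1 (fully open), set as the call begins (- or left out, the last holds). The fingers move at their own pace and stop on an object; FORCE is the grip in N (left out, the last holds). Time passes only in rows, so rows that do not move let the fingers close, or fill a call up. It gives the time, the measured TCP pose, the force, the opening and the grip force at its end, in the units of the state.
- manip.observe(): the state, without advancing time (a new reading comes with each control period).
- manip.read_camera(name): name is "side" or "top"; returns (picture, depth): 400x640x3 uint8, blue, green, red; 400x640 float32, m along the optical axis (not along the pixel's ray), 0 where there is no reading.
- manip.camera_info(name): a dict with "mtx" (3x3 intrinsics, pixels), "pose" (4x4, takes a point from camera to world coordinates). Camera axes: x right, y down, z forward; pixel columns grow to the right and rows downward; lengths in m; the calibration is good to about 2 mm. A picture is of the moment at which its call begins. camera_info takes no time and is no camera call.
- manip.close_job(): hands the job in; it is judged then, once.
The state is a dict: "time_s": time; "joints": joint angles; "joint_vel": joint speeds; "joint_efforts": joint torques, N m; "position": TCP position; "orientation": TCP orientation; "contact_force": force on the tool from outside, world axes, zero at the start; "torque": the same for the moment, N m; "gripper_width": finger opening in m; "gripper_force": force on a finger pad.
Only numpy, scipy, OpenCV 4.12 (cv2) and the standard library are available. Lean on these libraries where they do the work, as an engineer would, in place of code of your own. Each camera call takes 0.05 s, during which the arm holds its last target. There are 200 camera calls.

## Working session

There is one attempt and no reset: what is moved stays moved. The work goes in short steps, Python scripts to look and compute and a shell command to move; the robot and the scene stay as the last step left them, time stands still between calls to the robot, and variables do not carry over. Pictures are saved under pics/ and viewed, at most 10 in all, crops included, and the job is handed in when it is done.

```bash
mkdir -p pics; ls
cat > h.py <<'E'
import numpy as np, cv2
from cell import manip
def cap(n):
    im,d=manip.read_camera(n); i=manip.camera_info(n)
    np.savez(f'pics/{n}.npz',im=im,d=d,K=i['mtx'],T=i['pose']); return im,d,np.array(i['mtx']),np.array(i['pose'])
def ld(n):
    z=np.load(f'pics/{n}.npz'); return z['im'],z['d'],z['K'],z['T']
def cloud(d,K,T):
    v,u=np.mgrid[:d.shape[0],:d.shape[1]]
    p=np.stack([(u-K[0,2])/K[0,0]*d,(v-K[1,2])/K[1,1]*d,d],-1)
    return p@T[:3,:3].T+T[:3,3]
E
python3 - <<'E'
from h import *
s=manip.observe(); print(s)
for n in('side','top'):
    im,d,K,T=cap(n); cv2.imwrite(f'pics/{n}0.png',im); print(n,K,T.round(3))
E
```

```text
pics
{'time_s': 0.0, 'joints': array([-7.86552059e+01,  6.67270012e+00,  8.26355808e+01, -6.76941454e-04,
        9.07545350e+01, -2.16693791e+00]), 'joint_vel': array([ 0.00137858,  0.03951179, -0.08615744, -0.08209147,  0.06308236,
        0.01066819]), 'joint_efforts': array([ 4.84068769e-04, -7.21261597e+01, -6.22604299e+01,  7.79677927e-02,
        2.37897516e-02, -5.77741844e-05]), 'position': array([ 0.15764114, -0.65610822,  0.19662374]), 'orientation': array([[ 9.72322137e-01,  2.33644194e-01, -2.27247995e-04],
       [ 2.33644303e-01, -9.72321546e-01,  1.07259961e-03],
       [ 2.96485503e-05, -1.09600755e-03, -9.99999399e-01]]), 'contact_force': array([-0.36041689, -0.12281916, -0.91502602]), 'torque': array([0.01752346, 0.04520495, 0.01505888]), 'gripper_force': 0.0, 'gripper_width': 0.09295144454235214}
side [[431.7993258    0.         326.38802032]
 [  0.         431.7993258  193.41709735]
 [  0.           0.           1.        ]] [[ 0.914 -0.303  0.271  0.307]
 [-0.406 -0.646  0.646 -0.587]
 [-0.02  -0.701 -0.713  0.732]
 [ 0.     0.     0.     1.   ]]
top [[408.00611492   0.         308.09382651]
 [  0.         408.00611492 199.63141337]
 [  0.           0.           1.        ]] [[-0.013 -0.985  0.172  0.405]
 [-1.     0.008 -0.029  0.026]
 [ 0.027 -0.173 -0.985  1.084]
 [ 0.     0.     0.     1.   ]]
```

View pics/side0.png

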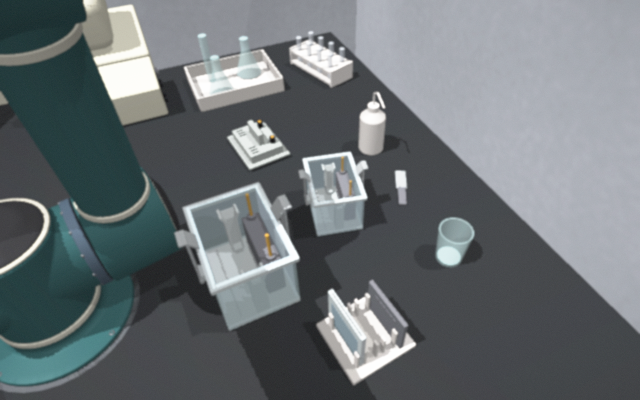

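View pics/top0.png

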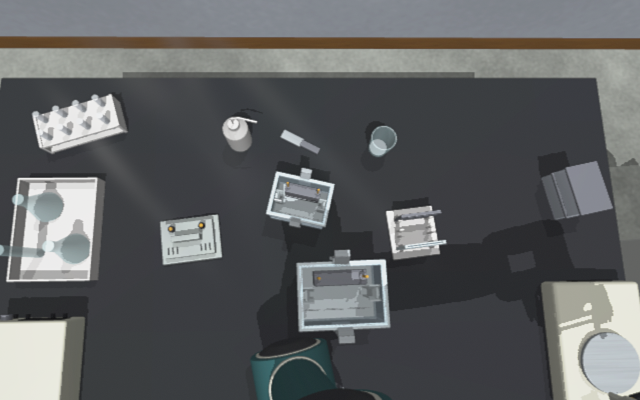

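Run:
```python
from h import *
im,d,K,T=ld('top')
a=cv2.resize(im[160:280,150:310],None,fx=5,fy=5,interpolation=cv2.INTER_CUBIC)[:600]
b=cv2.resize(im[160:270,255:455],None,fx=4,fy=4,interpolation=cv2.INTER_CUBIC)
cv2.imwrite('pics/topB.png',b)
im2,d2,K2,T2=ld('side')
c=cv2.resize(im2[110:390,220:420],None,fx=2.1,fy=2.1,interpolation=cv2.INTER_CUBIC)
for n,zs,boxes in (('top',d,None),('side',d2,None)):
    _,dd,k,t=ld(n); P=cloud(dd,k,t); P[dd==0]=np.nan
    for nm,(x0,x1,y0,y1),z0,z1 in (('rim',(.45,.65,-.05,.15),.100,.110),('cass',(.35,.6,-.3,-.1),.100,.120),('blank',(.35,.6,-.3,-.1),.08,.1),('lidh',(.35,.6,.2,.4),.062,.08),('brim',(.35,.6,.2,.4),.008,.02),('dome',(.35,.6,.2,.4),.03,.045),('rackbase',(.35,.6,-.3,-.1),.007,.02)):
        m=(P[...,0]>x0)&(P[...,0]<x1)&(P[...,1]>y0)&(P[...,1]<y1)&(P[...,2]>z0)&(P[...,2]<z1)
        q=P[m]
        if len(q)>5:
            r=cv2.minAreaRect(q[:,:2].astype(np.float32)*1000); print(n,nm,len(q),np.round(r[0],1),np.round(r[1],1),round(r[2],1),'z',q[:,2].mean().round(4), 'bb',q.min(0).round(3),q.max(0).round(3))
```

```text
top rim 520 [580.3  15.3] [146.  108.3] 76.8 z 0.1036 bb [ 0.512 -0.05   0.1  ] [0.649 0.097 0.109]
top cass 428 [ 408.7 -205.7] [ 80.4 220.1] 22.1 z 0.1089 bb [ 0.35 -0.3   0.1 ] [ 0.47 -0.1   0.12]
top blank 168 [ 462.8 -214.3] [ 94.1 239.8] 38.9 z 0.0892 bb [ 0.351 -0.299  0.08 ] [ 0.548 -0.129  0.1  ]
top lidh 174 [491.9 300.3] [14.2 70.9] 6.9 z 0.069 bb [0.482 0.265 0.063] [0.502 0.336 0.073]
top brim 752 [492. 301.] [112.4 151.4] 6.6 z 0.0126 bb [0.428 0.221 0.008] [0.554 0.381 0.02 ]
top dome 1431 [491.8 301. ] [ 87.3 126.2] 6.6 z 0.0354 bb [0.442 0.235 0.03 ] [0.541 0.367 0.044]
top rackbase 1180 [ 466.8 -195.8] [142.9 280.6] 29.4 z 0.0106 bb [ 0.35  -0.3    0.007] [ 0.571 -0.1    0.02 ]
side rim 694 [577.1  21. ] [150.2 125.5] 78.9 z 0.1056 bb [ 0.509 -0.05   0.1  ] [0.646 0.103 0.11 ]
side cass 894 [ 408.1 -205.1] [ 84.4 220. ] 20.4 z 0.11 bb [ 0.35 -0.3   0.1 ] [ 0.47  -0.101  0.12 ]
side blank 693 [ 447.5 -210.2] [101.5 264. ] 43.0 z 0.0898 bb [ 0.35 -0.3   0.08] [ 0.546 -0.101  0.1  ]
side lidh 126 [488.6 302.1] [14.3 71.9] 6.6 z 0.0706 bb [0.479 0.266 0.062] [0.499 0.337 0.075]
side brim 466 [489.2 304.4] [112.9 155.2] 6.7 z 0.0153 bb [0.426 0.223 0.009] [0.552 0.378 0.02 ]
side dome 870 [488.9 303.5] [ 89.1 128.6] 6.6 z 0.038 bb [0.438 0.235 0.03 ] [0.539 0.37  0.045]
side rackbase 1536 [ 444.5 -233.3] [188.6 133.5] 0.0 z 0.0115 bb [ 0.35  -0.3    0.007] [ 0.539 -0.167  0.02 ]
```

View pics/topB.png

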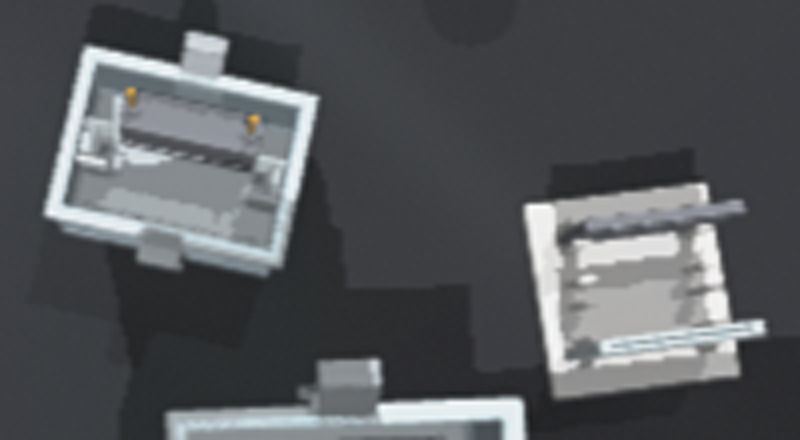

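```bash
cat >> h.py <<'E'
def sel(P,c,yaw,hx,hy,z0,z1):
    "points in box in frame at c(xy), yaw deg; returns local coords"
    a=np.radians(yaw); R=np.array([[np.cos(a),-np.sin(a)],[np.sin(a),np.cos(a)]])
    L=P.copy(); L[...,:2]=(P[...,:2]-c)@R
    with np.errstate(invalid='ignore'):
        m=(abs(L[...,0])<hx)&(abs(L[...,1])<hy)&(L[...,2]>z0)&(L[...,2]<z1)
    return L[m],P[m]
E
python3 - <<'E'
from h import *
for n in('top','side'):
    im,d,K,T=ld(n); P=cloud(d,K,T); P[d==0]=np.nan
    for nm,z0,z1 in(('cass',.1,.12),('cassbody',.06,.1),('blanktop',.083,.1)):
        c=(.43,-.22) if nm[0]=='c' else (.49,-.21)
        L,q=sel(P,np.array(c),0,.05,.075,z0,z1) 
        if len(q)<5: continue
        r=cv2.minAreaRect(q[:,:2].astype(np.float32)*1000); print(n,nm,len(q),np.round(r[0],1),np.round(r[1],1),round(r[2],1),q.min(0).round(3),q.max(0).round(3))
    L,q=sel(P,np.array([.5803,.0153]),-13.2,.056,.075,.098,.112)
    print('rim local',L.min(0).round(4),L.max(0).round(4),np.median(L[:,2]))
    L,q=sel(P,np.array([.5803,.0153]),-13.2,.045,.064,.06,.097)
    # height map of the interior, print for rows x
    for s in(-1,1):
        k=L[(L[:,1]*s>.035)]
        H=np.histogram(k[:,0],bins=np.arange(-.045,.046,.005)); print(s,list(zip((H[1][:-1]*1000).round(),H[0],[ (k[(k[:,0]>=a)&(k[:,0]<a+.005),2].mean()*1000).round() if h else 0 for a,h in zip(H[1],H[0])])))
    L,q=sel(P,np.array([.5803,.0153]),-13.2,.045,.064,.112,.13)
    print('pins',len(L), L[L[:,1]>0].mean(0).round(4),L[L[:,1]<0].mean(0).round(4))
im,d,K,T=ld('side')
cv2.imwrite('pics/sideB.png',cv2.resize(im[145:240,290:380],None,fx=6,fy=6,interpolation=cv2.INTER_CUBIC))
E
```

```text
top cass 98 [ 437.6 -223.4] [ 32.2 154.9] 32.7 [ 0.382 -0.295  0.101] [ 0.47  -0.165  0.119]
top cassbody 89 [ 435.8 -220. ] [ 32.1 147.8] 33.7 [ 0.381 -0.289  0.061] [ 0.467 -0.166  0.1  ]
top blanktop 64 [ 498.  -259.1] [50.7 82.1] 89.7 [ 0.457 -0.284  0.083] [ 0.539 -0.234  0.1  ]
rim local [-0.0541 -0.0731  0.098 ] [0.0542 0.073  0.1119] 0.10341704090386755
-1 [(np.float64(-45.0), np.int64(0), 0), (np.float64(-40.0), np.int64(0), 0), (np.float64(-35.0), np.int64(0), 0), (np.float64(-30.0), np.int64(0), 0), (np.float64(-25.0), np.int64(0), 0), (np.float64(-20.0), np.int64(0), 0), (np.float64(-15.0), np.int64(10), np.float64(87.0)), (np.float64(-10.0), np.int64(11), np.float64(81.0)), (np.float64(-5.0), np.int64(11), np.float64(80.0)), (np.float64(-0.0), np.int64(7), np.float64(81.0)), (np.float64(5.0), np.int64(19), np.float64(79.0)), (np.float64(10.0), np.int64(16), np.float64(80.0)), (np.float64(15.0), np.int64(9), np.float64(76.0)), (np.float64(20.0), np.int64(9), np.float64(78.0)), (np.float64(25.0), np.int64(9), np.float64(84.0)), (np.float64(30.0), np.int64(4), np.float64(81
[... 2431 characters left out ...]
, np.float64(89.0)), (np.float64(-15.0), np.int64(27), np.float64(79.0)), (np.float64(-10.0), np.int64(20), np.float64(79.0)), (np.float64(-5.0), np.int64(26), np.float64(75.0)), (np.float64(-0.0), np.int64(28), np.float64(74.0)), (np.float64(5.0), np.int64(22), np.float64(82.0)), (np.float64(10.0), np.int64(16), np.float64(75.0)), (np.float64(15.0), np.int64(10), np.float64(81.0)), (np.float64(20.0), np.int64(12), np.float64(86.0)), (np.float64(25.0), np.int64(12), np.float64(85.0)), (np.float64(30.0), np.int64(9), np.float64(80.0)), (np.float64(35.0), np.int64(2), np.float64(74.0)), (np.float64(40.0), np.int64(39), np.float64(78.0))]
pins 21 [0.0251 0.0395 0.1203] [ 0.0251 -0.0364  0.1199]
```

View pics/sideB.png

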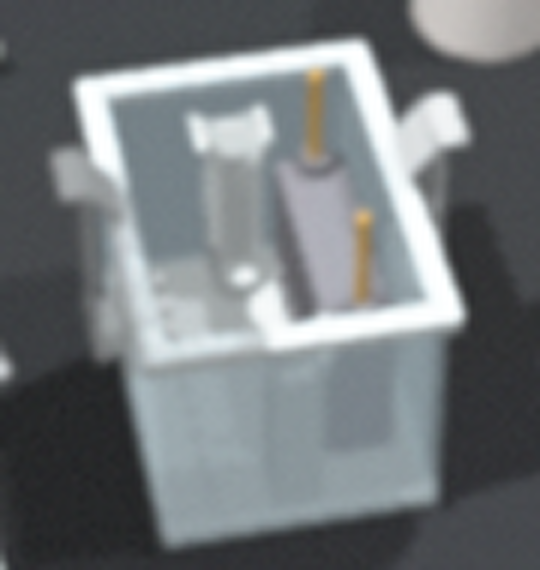

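Run:
```python
from h import *
for n in('top','side'):
    im,d,K,T=ld(n); P=cloud(d,K,T); P[d==0]=np.nan
    if n=='top':
        def ray(u,v,z):
            r=T[:3,:3]@np.linalg.solve(K,[u,v,1]); return T[:3,3]+r*(z-T[2,3])/r[2]
        print('cass ends',ray(255+600/4,160+347/4,.11),ray(255+765/4,160+326/4,.11))
    for z0,z1 in((.1,.118),(.105,.118)):
        L,q=sel(P,np.array([.435,-.223]),7,.022,.07,z0,z1)
        r=cv2.minAreaRect(q[:,:2].astype(np.float32)*1000); print(n,len(q),np.round(r[0],1),np.round(r[1],1),round(r[2],2),np.median(q[:,2]))
    L,q=sel(P,np.array([.515,-.215]),7,.02,.07,.08,.1)
    r=cv2.minAreaRect(q[:,:2].astype(np.float32)*1000); print(n,'blank',len(q),np.round(r[0],1),np.round(r[1],1),round(r[2],2))
    L,q=sel(P,np.array([.5803,.0153]),-13.2,.045,.03,.066,.085)
    print('core',len(L),np.percentile(L[:,0],[0,2,50,98,100]).round(4),np.median(L[:,2]))
    for s in (-1,1):
        L,q=sel(P,np.array([.5803,.0153]),-13.2,.045,.0645,.068,.096)
        k=L[(L[:,1]*s>.046)]; print(np.percentile(k[:,0],[0,5,95,100]).round(4),np.percentile(k[:,1],[0,100]).round(4)); k=k[k[:,2]>.083]; print(' hi',k[np.argsort(k[:,0])].round(3).tolist()[:12])
```

```text
cass ends [ 0.45931755 -0.23322805  0.11      ] [ 0.47068943 -0.33368182  0.11      ]
top 33 [ 443.9 -224.7] [ 18.4 136. ] 24.09 0.10825475929582717
top 31 [ 443.9 -224.7] [ 18.4 136. ] 24.09 0.10840969181303595
top blank 45 [ 537.6 -257.7] [ 4.9 47.1] 7.23
core 258 [0.0137 0.014  0.0257 0.0395 0.0407] 0.0763616277198893
[-0.0134 -0.0123  0.0124  0.0135] [-0.0644 -0.0464]
 hi [[-0.013, -0.05, 0.088], [-0.013, -0.06, 0.085], [-0.013, -0.063, 0.085], [-0.012, -0.052, 0.085], [-0.012, -0.055, 0.087], [-0.012, -0.047, 0.09], [-0.012, -0.057, 0.087], [-0.012, -0.049, 0.092], [-0.011, -0.06, 0.086], [-0.01, -0.062, 0.086], [-0.01, -0.052, 0.084], [-0.01, -0.057, 0.089]]
[-0.0129 -0.0127  0.0117  0.0128] [0.0461 0.0644]
 hi [[-0.013, 0.052, 0.086], [-0.013, 0.059, 0.09], [-0.013, 0.049, 0.088], [-0.013, 0.062, 0.087], [-0.012, 0.047, 0.087], [-0.011, 0.064, 0.089], [-0.011, 0.057, 0.084], [-0.011, 0.055, 0.086], [-0.01, 0.052, 0.085], [-0.01, 0.062, 0.085], [-0.01, 0.05, 0.084], [-0.009, 0.06, 0.083]]
side 193 [ 442.7 -224.1] [ 20.1 134.7] 24.06 0.10954285706723244
side 145 [ 442.7 -224.1] [ 20.1 134.7] 24.06 0.11067011231099777
side blank 176 [ 536.5 -256.7] [ 7.6 51.4] 7.65
core 263 [0.0104 0.0107 0.0227 0.0433 0.0436] 0.0787496137510193
[-0.0442 -0.0336  0.0397  0.0443] [-0.0645 -0.0627]
 hi [[-0.032, -0.064, 0.085], [-0.029, -0.064, 0.084], [-0.027, -0.064, 0.093], [-0.023, -0.064, 0.086], [-0.019, -0.064, 0.094], [-0.017, -0.064, 0.094], [-0.013, -0.064, 0.087], [-0.007, -0.064, 0.089], [0.006, -0.063, 0.09], [0.008, -0.064, 0.091], [0.012, -0.064, 0.093], [0.014, -0.064, 0.087]]
[-0.0166 -0.0143  0.0429  0.0432] [0.0467 0.0643]
 hi [[-0.017, 0.061, 0.089], [-0.016, 0.051, 0.089], [-0.016, 0.055, 0.088], [-0.015, 0.057, 0.09], [-0.015, 0.049, 0.085], [-0.015, 0.048, 0.091], [-0.014, 0.062, 0.088], [-0.014, 0.062, 0.091], [-0.014, 0.051, 0.086], [-0.013, 0.056, 0.087], [-0.012, 0.049, 0.084], [-0.012, 0.062, 0.084]]
```

Run:
```python
from h import *
for n in('top','side'):
    im,d,K,T=ld(n); P=cloud(d,K,T); P[d==0]=np.nan
    for nm,c,z0,z1 in(('cass',[.465,-.283],.102,.12),('blank',[.54,-.274],.08,.1),('rack',[.5,-.278],.006,.015)):
        w=(.02,.07) if nm!='rack' else (.085,.085)
        L,q=sel(P,np.array(c),7,*w,z0,z1)
        r=cv2.minAreaRect(q[:,:2].astype(np.float32)*1000); print(n,nm,len(q),np.round(r[0],1),np.round(r[1],1),round(r[2],2),np.median(q[:,2]))
        if nm=='cass': print(np.median(q,0))
```

```text
top cass 117 [ 466.  -283.4] [  8.1 101.1] 6.62 0.10825475929582717
[ 0.46553453 -0.2824667   0.10825476]
top blank 142 [ 542.5 -284.2] [  8.5 100.8] 6.57 0.08817524161623275
top rack 1503 [ 504.2 -283.2] [129.8 125.1] 6.62 0.008873988293415458
side cass 397 [ 463.9 -280. ] [  9. 101.] 6.67 0.11029749606201822
[ 0.46370114 -0.28411495  0.1102975 ]
side blank 397 [ 540.3 -280.9] [  9.6 100.2] 6.96 0.0902101092490315
side rack 2655 [ 501.7 -280. ] [130.  124.7] 6.61 0.010912348601390454
```

Run:
```python
from h import *
im,d,K,T=ld('top'); P=cloud(d,K,T)
for v,u in((300,560),(300,600),(290,630),(330,555),(380,555),(362,612),(190,560),(190,590),(380,630)): print(u,v,P[v,u].round(3))
```

```text
560 300 [ 0.326 -0.625  0.063]
600 300 [ 0.325 -0.725  0.063]
630 290 [ 0.348 -0.807  0.061]
555 330 [ 0.253 -0.613  0.047]
555 380 [ 0.132 -0.61   0.03 ]
612 362 [ 0.182 -0.722  0.08 ]
560 190 [ 0.604 -0.659  0.063]
590 190 [ 0.594 -0.702  0.111]
630 380 [ 0.141 -0.76   0.08 ]
```

```bash
python3 -m creep '[{"delta_pos":[0,0,0],"turn":[0,0,-0.0288]},{"delta_pos":[0,0,0],"turn":[0,0,-0.0288]},{"delta_pos":[0,0,0],"turn":[0,0,-0.0288]},{"delta_pos":[0,0,0],"turn":[0,0,-0.0288]},{"delta_pos":[0,0,0],"turn":[0,0,-0.0288]},{"delta_pos":[0,0,0],"turn":[0,0,-0.0288]},{"delta_pos":[0,0,0],"turn":[0,0,-0.0288]},{"delta_pos":[0,0,0],"turn":[0,0,-0.0288]},{"delta_pos":[0,0,0],"turn":[0,0,0]},{"delta_pos":[0,0,0],"turn":[0,0,0]}]' 0.45 20
cat >> h.py <<'E'
def go(x,y,z,yaw):
    "prints pose error in tool axes as creep numbers (total), yaw = yaw of tool x"
    s=manip.observe(); R=s['orientation']; p=s['position']
    d=R.T@(np.array([x,y,z])-p); cy=np.degrees(np.arctan2(R[1,0],R[0,0]))
    print('t',s['time_s'],'p',p.round(4),'yaw',cy.round(2),'tilt',R[:,2].round(4),'F',s['contact_force'].round(1),'T',s['torque'].round(2),'w',s['gripper_width'],'gf',s['gripper_force'])
    print('delta/0.5:',(d/.5).round(4),'turn z',round(-(yaw-cy)/360,4),'tiltfix',(np.cross([0,0,1],R.T@[0,0,-1])/2/np.pi).round(4))
E
python3 -c "
from h import *
go(.465,-.2817,.197,96.6)"
```

```text
time_s: 1.35
position: [0.1577, -0.6563, 0.1972]
orientation: [[-0.108, 0.994, -0.0], [0.994, 0.108, 0.0], [0.0, -0.0, -1.0]]
contact_force: [-0.1, 0.3, 0.2]
gripper_width: 0.0419
gripper_force: 0.0
t 1.35 p [ 0.1577 -0.6563  0.1972] yaw 96.21 tilt [-0.e+00  3.e-04 -1.e+00] F [-0.1  0.3  0.2] T [-0.03 -0.08 -0.01] w 0.04188867390730636 gf 0.0
delta/0.5: [6.783e-01 6.921e-01 5.000e-04] turn z -0.0011 tiltfix [-0. -0.  0.]
```

```bash
python3 -m creep '[{"delta_pos":[0.075,0.077,0],"turn":[0,0,0]},{"delta_pos":[0.075,0.077,0],"turn":[0,0,0]},{"delta_pos":[0.075,0.077,0],"turn":[0,0,0]},{"delta_pos":[0.075,0.077,0],"turn":[0,0,0]},{"delta_pos":[0.075,0.077,0],"turn":[0,0,0]},{"delta_pos":[0.075,0.077,0],"turn":[0,0,0]},{"delta_pos":[0.075,0.077,0],"turn":[0,0,0]},{"delta_pos":[0.075,0.077,0],"turn":[0,0,0]},{"delta_pos":[0.075,0.077,0],"turn":[0,0,-0.001]},{"delta_pos":[0,0,0],"turn":[0,0,0]}]'
python3 - <<'E'
from h import *
go(.465,-.2817,.099,96.6)
im,d,K,T=cap('side'); cv2.imwrite('pics/side1.png',cv2.resize(im[180:400,260:460],None,fx=2.7,fy=2.7))
im,d,K,T=cap('top'); cv2.imwrite('pics/top1.png',im)
E
```

```text
time_s: 2.6
position: [0.4657, -0.2796, 0.1973]
orientation: [[-0.119, 0.993, 0.0], [0.993, 0.119, 0.0], [0.0, 0.0, -1.0]]
contact_force: [0.0, 0.3, 0.2]
gripper_width: 0.0421
gripper_force: 0.0
t 2.6 p [ 0.4657 -0.2796  0.1973] yaw 96.86 tilt [ 3.e-04  3.e-04 -1.e+00] F [0.  0.3 0.2] T [-0.03 -0.04  0.03] w 0.042084949642600095 gf 0.0
delta/0.5: [-0.0041 -0.0019  0.1967] turn z 0.0007 tiltfix [ 0. -0.  0.]
```

View pics/side1.png

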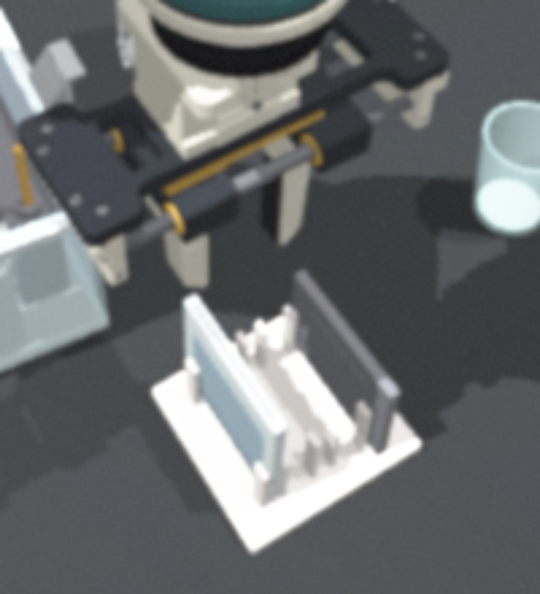

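```bash
python3 -m creep '[{"delta_pos":[-0.004,-0.002,0.03],"turn":[0,0,0.0007]},{"delta_pos":[0,0,0.03],"turn":[0,0,0]},{"delta_pos":[0,0,0.03],"turn":[0,0,0]},{"delta_pos":[0,0,0.03],"turn":[0,0,0]},{"delta_pos":[0,0,0.03],"turn":[0,0,0]},{"delta_pos":[0,0,0.03],"turn":[0,0,0]},{"delta_pos":[0,0,0.02],"turn":[0,0,0]},{"delta_pos":[0,0,0.0145],"turn":[0,0,0]},{"delta_pos":[0,0,0],"turn":[0,0,0]},{"delta_pos":[0,0,0],"turn":[0,0,0]}]'
python3 -m creep '[{"delta_pos":[0,0,0],"turn":[0,0,0]},{"delta_pos":[0,0,0],"turn":[0,0,0]},{"delta_pos":[0,0,0],"turn":[0,0,0]},{"delta_pos":[0,0,0],"turn":[0,0,0]},{"delta_pos":[0,0,0],"turn":[0,0,0]},{"delta_pos":[0,0,0],"turn":[0,0,0]},{"delta_pos":[0,0,0],"turn":[0,0,0]},{"delta_pos":[0,0,0],"turn":[0,0,0]},{"delta_pos":[0,0,0],"turn":[0,0,0]},{"delta_pos":[0,0,0],"turn":[0,0,0]}]' 0 20
python3 -c "
from h import *
go(.465,-.2817,.25,96.6)"
```

```text
time_s: 3.95
position: [0.4635, -0.2842, 0.0906]
orientation: [[-0.114, 0.993, 0.001], [0.993, 0.114, -0.0], [-0.0, 0.001, -1.0]]
contact_force: [0.5, 0.4, 0.6]
gripper_width: 0.042
gripper_force: 0.0
time_s: 5.2
position: [0.4633, -0.2841, 0.0901]
orientation: [[-0.114, 0.993, -0.0], [0.993, 0.114, 0.0], [0.0, -0.0, -1.0]]
contact_force: [-0.0, -0.6, -0.6]
gripper_width: 0.0007
gripper_force: 0.0
t 5.2 p [ 0.4633 -0.2841  0.0901] yaw 96.56 tilt [-0.  0. -1.] F [-0.  -0.6 -0.6] T [-0.05 -0.16 -0.  ] w 0.0006855986594939267 gf 0.0
delta/0.5: [ 0.0044  0.004  -0.3198] turn z -0.0001 tiltfix [-0. -0.  0.]
```

Run:
```python
from h import *
im,d,K,T=cap('side'); a=cv2.resize(im[180:400,260:460],None,fx=2.7,fy=2.7)
cv2.imwrite('pics/side2.png',a)
```

```text
(no output)
```

View pics/side2.png

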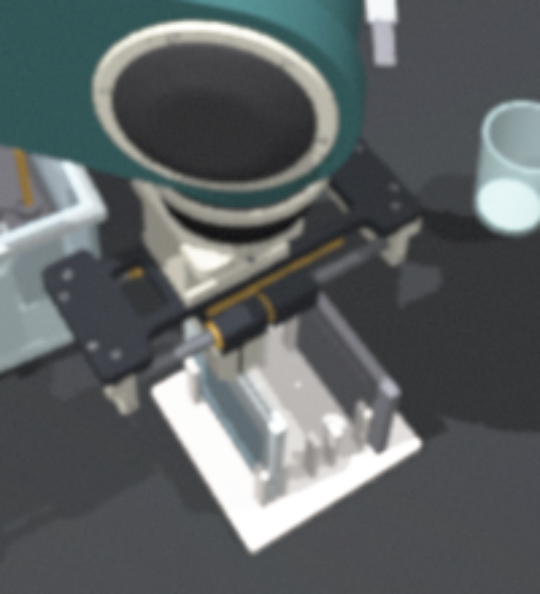

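Run:
```python
from h import *
s=manip.observe(); p=s['position']
im,d,K,T=ld('side')
def pr(x):
    c=T[:3,:3].T@(np.array(x)-T[:3,3]); q=K@c; return ((q[:2]/q[2]-[260,180])*2.7).round(),c[2].round(3)
print('tip',pr(p-[0,0,.008]),'grasp',pr(p+[0,0,.011]),'cass c',pr([.4645,-.2817,.11]))
P=cloud(d,K,T)
L,q=sel(P,np.array([.4633,-.2841]),6.6,.04,.06,.06,.17)
for z in np.arange(.06,.17,.01):
    k=L[(L[:,2]>=z)&(L[:,2]<z+.01)]
    if len(k): print(z.round(2),len(k),'x',np.percentile(k[:,0],[2,50,98]).round(3),'y',np.percentile(k[:,1],[2,50,98]).round(3))
i,d2,K2,T2=cap('top'); P=cloud(d2,K2,T2); P[d2==0]=np.nan
for x in('cass',): 
    L,q=sel(P,np.array([.465,-.2825]),6.6,.05,.07,.1,.118); print('top cass', np.percentile(L[:,0],[2,50,98]),np.percentile(L[:,1],[2,50,98]),len(L))
```

```text
tip (array([234., 390.]), np.float64(0.701)) grasp (array([234., 375.]), np.float64(0.688)) cass c (array([235., 363.]), np.float64(0.683))
0.06 97 x [-0.004 -0.003  0.004] y [-0.046 -0.01   0.041]
0.07 94 x [-0.004 -0.003  0.002] y [-0.046 -0.011  0.051]
0.08 78 x [-0.004 -0.003  0.005] y [-0.046 -0.019  0.05 ]
0.09 88 x [-0.003 -0.003  0.004] y [-0.046 -0.023  0.048]
0.1 99 x [-0.003 -0.002  0.005] y [-0.046 -0.026 -0.005]
0.11 110 x [-0.008 -0.     0.005] y [-0.046 -0.022 -0.006]
0.12 66 x [-0.016 -0.003  0.012] y [-0.008 -0.006  0.009]
0.13 65 x [-0.017 -0.007  0.013] y [-0.008 -0.007  0.006]
0.14 40 x [-0.017 -0.007  0.014] y [-0.008 -0.007 -0.001]
0.15 8 x [-0.018 -0.018 -0.017] y [-0.007 -0.005  0.009]
top cass [-0.00295364  0.00170311  0.00477378] [0.00896395 0.0306043  0.04901518] 50
```

Run:
```python
from h import *
im,d,K,T=ld('side'); P=cloud(d,K,T)
L,_=sel(P,np.array([.4633,-.2841]),6.6,9,9,-1,1); L=L.reshape(P.shape) if len(L)==d.size else None
for u in (338,342,346,350,354,358):
    print(u,[(v,*(L[v,u]*1000).round().astype(int).tolist(),int(im[v,u].mean())) for v in range(296,328,3)])
im,d,K,T=ld('top'); P=cloud(d,K,T)
print(sel(P,np.array([.4633,-.2841]),6.6,.1,.1,.10,.3)[0][::60].round(3).tolist()[:30])
```

```text
338 [(296, -29, -21, 223, 82), (299, -30, -23, 220, 104), (302, -31, -24, 216, 156), (305, -34, -28, 216, 129), (308, -18, -3, 156, 139), (311, -16, 1, 139, 137), (314, -16, 1, 129, 130), (317, -3, 22, 76, 115), (320, -4, 20, 68, 106), (323, -3, 22, 55, 107), (326, -2, 23, 42, 127)]
342 [(296, -23, -22, 220, 66), (299, -26, -26, 221, 75), (302, -28, -30, 221, 75), (305, -30, -32, 218, 81), (308, -30, -32, 210, 78), (311, -30, -32, 202, 99), (314, -13, -7, 139, 143), (317, -13, -7, 130, 144), (320, -14, -7, 122, 131), (323, -3, 9, 76, 106), (326, -3, 9, 65, 107)]
346 [(296, -19, -26, 222, 77), (299, -21, -29, 221, 76), (302, -23, -32, 220, 68), (305, -24, -33, 214, 38), (308, -24, -34, 207, 43), (311, -7, -8, 144, 134), (314, -6, -7, 133, 139), (317, -6, -6, 122, 140), (320, -6, -7, 114, 143), (323, -2, -2, 92, 130), (326, -4, -4, 87, 114)]
350 [(296, -14, -28, 221, 77), (299, -17, -32, 222, 72), (302, -18, -33, 216, 43), (305, -18, -33, 208, 38), (308, 1, -7, 144, 105), (311, 1, -7, 135, 125), (314, 1, -6, 125, 128), (317, 1, -7, 117, 142), (320, 2, -6, 105, 181), (323, -2, -12, 109,
[... 284 characters left out ...]
), (326, 0, -20, 110, 185)]
358 [(296, -5, -32, 219, 50), (299, -5, -34, 214, 42), (302, -4, -33, 205, 91), (305, 46, 34, 51, 163), (308, 47, 35, 39, 167), (311, 47, 35, 28, 169), (314, 48, 35, 17, 167), (317, 46, 32, 12, 185), (320, 43, 27, 13, 200), (323, 41, 24, 9, 222), (326, 37, 18, 11, 221)]
[[0.095, -0.014, 0.237], [0.088, -0.015, 0.235], [0.086, 0.02, 0.236], [0.078, -0.004, 0.236], [0.075, 0.021, 0.24], [0.068, 0.02, 0.24], [0.057, 0.017, 0.237], [0.042, 0.018, 0.237], [0.024, 0.034, 0.201], [0.003, 0.046, 0.109], [-0.047, -0.022, 0.239], [-0.06, 0.015, 0.236], [-0.067, -0.005, 0.236], [-0.071, -0.003, 0.238], [-0.076, -0.011, 0.237], [-0.083, -0.032, 0.24], [-0.088, -0.026, 0.236]]
```

```bash
python3 -m creep '[{"delta_pos":[0,0,-0.03],"turn":[0,0,0]},{"delta_pos":[0,0,-0.03],"turn":[0,0,0]},{"delta_pos":[0,0,-0.03],"turn":[0,0,0]},{"delta_pos":[0,0,-0.03],"turn":[0,0,0]},{"delta_pos":[0,0,0],"turn":[0,0,0]},{"delta_pos":[0,0,0],"turn":[0,0,0]},{"delta_pos":[0,0,0],"turn":[0,0,0]},{"delta_pos":[0,0,0],"turn":[0,0,0]},{"delta_pos":[0,0,0],"turn":[0,0,0]},{"delta_pos":[0,0,0],"turn":[0,0,0]}]' 0.45 20
python3 - <<'E'
from h import *
go(.465,-.2817,.09,96.6)
s=manip.observe(); p=s['position']
im,d,K,T=cap('side'); P=cloud(d,K,T); P[d==0]=np.nan
L,q=sel(P,p[:2],6.6,.045,.02,.115,.21)
for a in(-1,1):
    k=L[L[:,0]*a>0]; k=k[np.argsort(k[:,2])]; print(a,len(k),'lowest',k[:12].round(3).tolist())
cv2.imwrite('pics/side3.png',cv2.resize(im[200:360,280:440],None,fx=3.5,fy=3.5,interpolation=cv2.INTER_CUBIC))
E
```

```text
time_s: 6.55
position: [0.4633, -0.2841, 0.15]
orientation: [[-0.114, 0.993, -0.0], [0.993, 0.114, 0.0], [0.0, -0.0, -1.0]]
contact_force: [0.1, -0.0, 0.8]
gripper_width: 0.042
gripper_force: 0.0
t 6.55 p [ 0.4633 -0.2841  0.15  ] yaw 96.56 tilt [-0.e+00  1.e-04 -1.e+00] F [ 0.1 -0.   0.8] T [-0.04 -0.1  -0.02] w 0.042007079525479274 gf 0.0
delta/0.5: [0.0044 0.0039 0.1201] turn z -0.0001 tiltfix [-0. -0.  0.]
-1 154 lowest [[-0.024, -0.007, 0.172], [-0.026, -0.007, 0.174], [-0.027, -0.007, 0.175], [-0.029, -0.007, 0.176], [-0.024, -0.008, 0.176], [-0.026, -0.007, 0.177], [-0.027, -0.006, 0.177], [-0.024, -0.007, 0.178], [-0.025, -0.006, 0.178], [-0.031, -0.007, 0.179], [-0.029, -0.007, 0.18], [-0.032, -0.007, 0.18]]
1 197 lowest [[0.022, -0.006, 0.172], [0.023, -0.007, 0.173], [0.021, -0.005, 0.173], [0.021, 0.001, 0.173], [0.02, 0.002, 0.174], [0.021, -0.002, 0.174], [0.02, 0.004, 0.175], [0.025, -0.007, 0.175], [0.021, -0.005, 0.175], [0.02, -0.004, 0.175], [0.02, 0.008, 0.175], [0.022, -0.006, 0.175]]
```

View pics/side3.png

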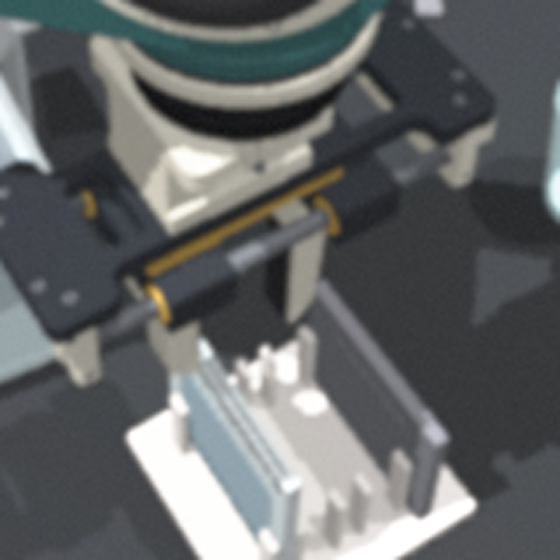

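```bash
python3 -m creep '[{"delta_pos":[0.007,0.004,0.02],"turn":[0,0,0]},{"delta_pos":[0,0,0.02],"turn":[0,0,0]},{"delta_pos":[0,0,0.02],"turn":[0,0,0]},{"delta_pos":[0,0,0.02],"turn":[0,0,0]},{"delta_pos":[0,0,0.02],"turn":[0,0,0]},{"delta_pos":[0,0,0.02],"turn":[0,0,0]},{"delta_pos":[0,0,0.02],"turn":[0,0,0]},{"delta_pos":[0,0,0.02],"turn":[0,0,0]},{"delta_pos":[0,0,0.02],"turn":[0,0,0]},{"delta_pos":[0,0,0],"turn":[0,0,0]}]'
python3 -m creep '[{"delta_pos":[0,0,0],"turn":[0,0,0]},{"delta_pos":[0,0,0],"turn":[0,0,0]},{"delta_pos":[0,0,0],"turn":[0,0,0]},{"delta_pos":[0,0,0],"turn":[0,0,0]},{"delta_pos":[0,0,0],"turn":[0,0,0]},{"delta_pos":[0,0,0],"turn":[0,0,0]},{"delta_pos":[0,0,0],"turn":[0,0,0]},{"delta_pos":[0,0,0],"turn":[0,0,0]},{"delta_pos":[0,0,0],"turn":[0,0,0]},{"delta_pos":[0,0,0],"turn":[0,0,0]}]' 0 20
python3 -c "
from h import *
go(.465,-.2817,.23,96.6)"
```

```text
time_s: 7.85
position: [0.4645, -0.2802, 0.0592]
orientation: [[-0.114, 0.993, -0.001], [0.993, 0.114, 0.001], [0.001, -0.001, -1.0]]
contact_force: [0.7, -0.5, -0.1]
gripper_width: 0.0421
gripper_force: 0.0
time_s: 9.1
position: [0.465, -0.2805, 0.0602]
orientation: [[-0.114, 0.993, 0.0], [0.993, 0.114, -0.0], [-0.0, 0.0, -1.0]]
contact_force: [-1.0, 0.1, 4.7]
gripper_width: 0.0078
gripper_force: 20.0
t 9.1 p [ 0.465  -0.2805  0.0602] yaw 96.56 tilt [ 2.e-04 -1.e-04 -1.e+00] F [-1.   0.1  4.7] T [0.01 0.08 0.03] w 0.007802649019619974 gf 20.00071942806244
delta/0.5: [-2.500e-03 -1.000e-04 -3.395e-01] turn z -0.0001 tiltfix [ 0.  0. -0.]
```

```bash
python3 -m creep '[{"delta_pos":[0,0,-0.02],"turn":[0,0,0]},{"delta_pos":[0,0,-0.035],"turn":[0,0,0]},{"delta_pos":[0,0,-0.05],"turn":[0,0,0]},{"delta_pos":[0,0,-0.05],"turn":[0,0,0]},{"delta_pos":[0,0,-0.05],"turn":[0,0,0]},{"delta_pos":[0,0,-0.05],"turn":[0,0,0.0137]},{"delta_pos":[0,0,-0.05],"turn":[0,0,0.0137]},{"delta_pos":[0,0,0],"turn":[0,0,0.0137]},{"delta_pos":[0,0,0],"turn":[0,0,0.0137]},{"delta_pos":[0,0,0],"turn":[0,0,0]}]'
python3 -c "
from h import *
go(.5794,.0163,.22,76.8)"
```

```text
time_s: 10.35
position: [0.4649, -0.2804, 0.2136]
orientation: [[0.227, 0.974, 0.001], [0.974, -0.227, -0.0], [-0.0, 0.001, -1.0]]
contact_force: [0.6, 0.3, -0.6]
gripper_width: 0.008
gripper_force: 20.0
t 10.35 p [ 0.4649 -0.2804  0.2136] yaw 76.86 tilt [ 7.e-04 -5.e-04 -1.e+00] F [ 0.6  0.3 -0.6] T [-0.06 -0.05  0.02] w 0.007989158433813433 gf 20.00050127506256
delta/0.5: [ 0.63    0.0881 -0.0129] turn z 0.0002 tiltfix [ 0.0001  0.     -0.    ]
```

```bash
python3 -m creep '[{"delta_pos":[0.04,0.006,-0.012],"turn":[0,0,0]},{"delta_pos":[0.08,0.011,0],"turn":[0,0,0]},{"delta_pos":[0.085,0.012,0],"turn":[0,0,0]},{"delta_pos":[0.085,0.012,0],"turn":[0,0,0]},{"delta_pos":[0.085,0.012,0],"turn":[0,0,0]},{"delta_pos":[0.085,0.012,0],"turn":[0,0,0]},{"delta_pos":[0.085,0.012,0],"turn":[0,0,0]},{"delta_pos":[0.06,0.008,0],"turn":[0,0,0]},{"delta_pos":[0.025,0.003,0],"turn":[0,0,0]},{"delta_pos":[0,0,0],"turn":[0,0,0]}]'
python3 - <<'E'
from h import *
go(.5794,.0163,.22,76.8)
p=manip.observe()['position']
for n in('side','top'):
    im,d,K,T=cap(n); P=cloud(d,K,T); P[d==0]=np.nan
    L,q=sel(P,p[:2],-13.2,.03,.07,.165,.28)
    print(n,len(L)); 
    for z in np.arange(.165,.28,.01):
        k=L[(L[:,2]>=z)&(L[:,2]<z+.01)]
        if len(k): print(z.round(3),len(k),'x',np.percentile(k[:,0],[0,5,50,95]).round(4),'y',np.percentile(k[:,1],[0,5,95,100]).round(4))
    L,q=sel(P,np.array([.5803,.0153]),-13.2,.062,.078,.099,.111)
    r=cv2.minAreaRect(q[:,:2].astype(np.float32)*1000); print('rim',len(q),np.round(r[0],1),np.round(r[1],1),round(r[2],1))
    cv2.imwrite(f'pics/{n}4.png',im)
E
```

```text
time_s: 11.6
position: [0.5794, 0.0169, 0.2188]
orientation: [[0.226, 0.974, -0.0], [0.974, -0.226, -0.0], [-0.0, -0.0, -1.0]]
contact_force: [0.1, -0.5, -1.0]
gripper_width: 0.008
gripper_force: 20.0
t 11.6 p [0.5794 0.0169 0.2188] yaw 76.94 tilt [-0.e+00 -1.e-04 -1.e+00] F [ 0.1 -0.5 -1. ] T [-0.   -0.07 -0.  ] w 0.008029801102203233 gf 19.999828040599823
delta/0.5: [-0.0012  0.0002 -0.0023] turn z 0.0004 tiltfix [-0.  0.  0.]
side 797
0.165 10 x [-0.0046 -0.0045 -0.0034  0.0009] y [-0.0495 -0.0486  0.0229  0.0271]
0.175 36 x [-0.0065 -0.0062 -0.0059  0.0016] y [-0.0519 -0.0511  0.0325  0.0408]
0.185 55 x [-0.0067 -0.0065 -0.006   0.0017] y [-0.0519 -0.0506  0.0416  0.0518]
0.195 56 x [-0.0067 -0.0065 -0.006   0.0019] y [-0.0521 -0.0504  0.041   0.0514]
0.205 56 x [-0.0067 -0.0066 -0.0059  0.0018] y [-0.0504 -0.0499  0.0275  0.0353]
0.215 48 x [-0.0064 -0.0063 -0.0059  0.0011] y [-0.053  -0.0509  0.0153  0.0252]
0.225 43 x [-0.0066 -0.0063 -0.0054  0.0016] y [-0.0516 -0.0511  0.003   0.0055]
0.235 50 x [-0.012  -0.0101 -0.0059  0.0018] y [-0.0514 -0.0503 -0.0061 -0.006 ]
0.245 91 x
[... 506 characters left out ...]
 -0.0397 -0.0393]
0.195 7 x [-0.0033 -0.0031 -0.0027 -0.0023] y [-0.0521 -0.0514 -0.0393 -0.0387]
0.205 5 x [-0.003  -0.003  -0.0028 -0.0022] y [-0.0513 -0.0509 -0.0408 -0.0402]
0.215 6 x [-0.0034 -0.0032 -0.0027 -0.0021] y [-0.0534 -0.0521 -0.0419 -0.0418]
0.225 6 x [-0.003  -0.003  -0.0029 -0.0024] y [-0.0526 -0.0521 -0.0407 -0.0397]
0.235 7 x [-0.003  -0.0029 -0.0027 -0.0023] y [-0.0519 -0.0513 -0.0397 -0.0391]
0.245 10 x [-0.0028 -0.0027 -0.0025 -0.002 ] y [-0.0532 -0.0523 -0.0392 -0.0386]
0.255 8 x [-0.0028 -0.0028 -0.0024  0.0027] y [-0.0525 -0.0518 -0.0394 -0.0387]
0.265 27 x [-0.0026 -0.0024  0.0008  0.005 ] y [-0.053  -0.0524 -0.0397 -0.0391]
rim 327 [579.9  15.4] [145.8 108. ] 77.1
```

```bash
python3 -m creep '[{"delta_pos":[0.0012,0.001,0.02],"turn":[0,0,0]},{"delta_pos":[0,0,0.02],"turn":[0,0,0]},{"delta_pos":[0,0,0.02],"turn":[0,0,0]},{"delta_pos":[0,0,0.02],"turn":[0,0,0]},{"delta_pos":[0,0,0.02],"turn":[0,0,0]},{"delta_pos":[0,0,0.02],"turn":[0,0,0]},{"delta_pos":[0,0,0.02],"turn":[0,0,0]},{"delta_pos":[0,0,0.015],"turn":[0,0,0]},{"delta_pos":[0,0,0],"turn":[0,0,0]},{"delta_pos":[0,0,0],"turn":[0,0,0]}]'
python3 -m creep '[{"delta_pos":[0,0,0.01],"turn":[0,0,0]},{"delta_pos":[0,0,0.012],"turn":[0,0,0]},{"delta_pos":[0,0,0.012],"turn":[0,0,0]},{"delta_pos":[0,0,0.01],"turn":[0,0,0]},{"delta_pos":[0,0,0],"turn":[0,0,0]},{"delta_pos":[0,0,0],"turn":[0,0,0]},{"delta_pos":[0,0,0],"turn":[0,0,0]},{"delta_pos":[0,0,0],"turn":[0,0,0]},{"delta_pos":[0,0,0],"turn":[0,0,0]},{"delta_pos":[0,0,0],"turn":[0,0,0]}]'
python3 -c "
from h import *
go(.5794,.0163,.07,76.8)"
```

```text
time_s: 12.95
position: [0.5803, 0.0168, 0.1415]
orientation: [[0.228, 0.974, 0.0], [0.974, -0.228, 0.0], [0.0, 0.0, -1.0]]
contact_force: [0.2, 0.9, -0.2]
gripper_width: 0.0078
gripper_force: 20.0
time_s: 14.2
position: [0.5801, 0.0168, 0.1191]
orientation: [[0.228, 0.974, 0.0], [0.974, -0.228, 0.0], [0.0, 0.0, -1.0]]
contact_force: [0.4, -0.5, -1.0]
gripper_width: 0.008
gripper_force: 20.0
t 14.2 p [0.5801 0.0168 0.1191] yaw 76.84 tilt [ 0.  0. -1.] F [ 0.4 -0.5 -1. ] T [-0.07 -0.04 -0.06] w 0.007979976701489687 gf 19.99989241361618
delta/0.5: [-0.0012 -0.0012  0.0982] turn z 0.0001 tiltfix [ 0. -0.  0.]
```

Foot is at ~0.069, inside the channel, no side load. Continue.

```bash
python3 -m creep '[{"delta_pos":[0,0,0.014],"turn":[0,0,0]},{"delta_pos":[0,0,0.014],"turn":[0,0,0]},{"delta_pos":[0,0,0.014],"turn":[0,0,0]},{"delta_pos":[0,0,0.014],"turn":[0,0,0]},{"delta_pos":[0,0,0.014],"turn":[0,0,0]},{"delta_pos":[0,0,0.01],"turn":[0,0,0]},{"delta_pos":[0,0,0.006],"turn":[0,0,0]},{"delta_pos":[0,0,0.004],"turn":[0,0,0]},{"delta_pos":[0,0,0],"turn":[0,0,0]},{"delta_pos":[0,0,0],"turn":[0,0,0]}]'
python3 -m creep '[{"delta_pos":[0,0,0.002],"turn":[0,0,0]},{"delta_pos":[0,0,0.002],"turn":[0,0,0]},{"delta_pos":[0,0,0.001],"turn":[0,0,0]},{"delta_pos":[0,0,0.001],"turn":[0,0,0]},{"delta_pos":[0,0,0],"turn":[0,0,0]},{"delta_pos":[0,0,0],"turn":[0,0,0]},{"delta_pos":[0,0,0],"turn":[0,0,0]},{"delta_pos":[0,0,0],"turn":[0,0,0]},{"delta_pos":[0,0,0],"turn":[0,0,0]},{"delta_pos":[0,0,0],"turn":[0,0,0]}]'
```

```text
time_s: 15.45
position: [0.5802, 0.0168, 0.0743]
orientation: [[0.228, 0.974, 0.0], [0.974, -0.228, 0.0], [0.0, 0.0, -1.0]]
contact_force: [0.4, 0.8, -1.5]
gripper_width: 0.0077
gripper_force: 20.0
time_s: 16.7
position: [0.5801, 0.0168, 0.0711]
orientation: [[0.228, 0.974, 0.0], [0.974, -0.228, 0.0], [0.0, 0.0, -1.0]]
contact_force: [-0.9, 0.1, -0.7]
gripper_width: 0.0078
gripper_force: 20.0
```

```bash
python3 -m creep '[{"delta_pos":[0,0,0],"turn":[0,0,0]},{"delta_pos":[0,0,0],"turn":[0,0,0]},{"delta_pos":[0,0,0],"turn":[0,0,0]},{"delta_pos":[0,0,0],"turn":[0,0,0]},{"delta_pos":[0,0,0],"turn":[0,0,0]},{"delta_pos":[0,0,0],"turn":[0,0,0]},{"delta_pos":[0,0,-0.03],"turn":[0,0,0]},{"delta_pos":[0,0,-0.08],"turn":[0,0,0]},{"delta_pos":[0,0,-0.08],"turn":[0,0,0]},{"delta_pos":[0,0,-0.08],"turn":[0,0,0]}]' 0.3 20
python3 - <<'E'
from h import *
go(.4905,.3018,.2,96.6)
for n in('side','top'):
    im,d,K,T=cap(n); P=cloud(d,K,T); P[d==0]=np.nan
    L,q=sel(P,np.array([.5795,.0165]),-13.2,.02,.06,.111,.13)
    print(n,len(L),np.percentile(L,[1,50,99],axis=0).round(4).tolist())
E
```

```text
time_s: 17.95
position: [0.58, 0.0168, 0.2087]
orientation: [[0.228, 0.974, 0.001], [0.974, -0.228, 0.0], [0.0, 0.001, -1.0]]
contact_force: [1.4, 0.6, -0.4]
gripper_width: 0.0282
gripper_force: 0.0
t 17.95 p [0.58   0.0168 0.2087] yaw 76.84 tilt [ 0.001  0.    -1.   ] F [ 1.4  0.6 -0.4] T [-0.03 -0.08  0.01] w 0.028213278579497885 gf 0.0
delta/0.5: [ 0.5143 -0.3042  0.0172] turn z -0.0549 tiltfix [ 0.0002 -0.      0.    ]
side 168 [[-0.0057, -0.0511, 0.1114], [-0.0017, -0.0068, 0.1202], [0.0026, 0.0503, 0.1235]]
top 22 [[-0.002, -0.0519, 0.1125], [0.0019, -0.0451, 0.1186], [0.0058, -0.0383, 0.1211]]
```

```bash
python3 -m creep '[{"delta_pos":[0.064,-0.038,0],"turn":[0,0,0]},{"delta_pos":[0.064,-0.038,0],"turn":[0,0,0]},{"delta_pos":[0.064,-0.038,0],"turn":[0,0,0]},{"delta_pos":[0.064,-0.038,0],"turn":[0,0,0]},{"delta_pos":[0.064,-0.038,0],"turn":[0,0,0]},{"delta_pos":[0.064,-0.038,0],"turn":[0,0,0]},{"delta_pos":[0.064,-0.038,0],"turn":[0,0,0]},{"delta_pos":[0.066,-0.038,0],"turn":[0,0,-0.0135]},{"delta_pos":[0,0,0],"turn":[0,0,-0.0207]},{"delta_pos":[0,0,0],"turn":[0,0,-0.0207]}]' 0.45
python3 - <<'E'
from h import *
go(.4904,.302,.022,96.6)
E
```

```text
time_s: 19.3
position: [0.4903, 0.3021, 0.2063]
orientation: [[-0.12, 0.993, -0.0], [0.993, 0.12, -0.0], [-0.0, -0.0, -1.0]]
contact_force: [-0.0, -0.2, -0.6]
gripper_width: 0.0414
gripper_force: 0.0
t 19.3 p [0.4903 0.3021 0.2063] yaw 96.9 tilt [-1.e-04 -1.e-04 -1.e+00] F [-0.  -0.2 -0.6] T [-0.03 -0.07  0.02] w 0.04144316002141429 gf 0.0
delta/0.5: [-2.000e-04  2.000e-04  3.686e-01] turn z 0.0008 tiltfix [-0.  0.  0.]
```

```bash
python3 -m creep '[{"delta_pos":[0,0,0.05],"turn":[0,0,0.0008]},{"delta_pos":[0,0,0.06],"turn":[0,0,0]},{"delta_pos":[0,0,0.06],"turn":[0,0,0]},{"delta_pos":[0,0,0.06],"turn":[0,0,0]},{"delta_pos":[0,0,0.05],"turn":[0,0,0]},{"delta_pos":[0,0,0.04],"turn":[0,0,0]},{"delta_pos":[0,0,0.025],"turn":[0,0,0]},{"delta_pos":[0,0,0.014],"turn":[0,0,0]},{"delta_pos":[0,0,0.008],"turn":[0,0,0]},{"delta_pos":[0,0,0],"turn":[0,0,0]}]'
python3 -m creep '[{"delta_pos":[0,0,0],"turn":[0,0,0]},{"delta_pos":[0,0,0],"turn":[0,0,0]},{"delta_pos":[0,0,0],"turn":[0,0,0]},{"delta_pos":[0,0,0],"turn":[0,0,0]},{"delta_pos":[0,0,0],"turn":[0,0,0]},{"delta_pos":[0,0,0],"turn":[0,0,0]},{"delta_pos":[0,0,0],"turn":[0,0,0]},{"delta_pos":[0,0,0],"turn":[0,0,0]},{"delta_pos":[0,0,0],"turn":[0,0,0]},{"delta_pos":[0,0,0],"turn":[0,0,0]}]' 0 55
python3 -c "
from h import *
go(.4904,.302,.022,96.6)"
```

```text
time_s: 20.55
position: [0.4907, 0.3017, 0.0228]
orientation: [[-0.11, 0.994, 0.0], [0.994, 0.11, 0.0], [0.0, 0.0, -1.0]]
contact_force: [0.1, -0.2, 1.5]
gripper_width: 0.0419
gripper_force: 0.0
time_s: 21.8
position: [0.4907, 0.3017, 0.0227]
orientation: [[-0.11, 0.994, 0.0], [0.994, 0.11, 0.0], [0.0, 0.0, -1.0]]
contact_force: [-0.1, -0.7, 4.4]
gripper_width: 0.0138
gripper_force: 55.0
t 21.8 p [0.4907 0.3017 0.0227] yaw 96.31 tilt [ 2.e-04  1.e-04 -1.e+00] F [-0.1 -0.7  4.4] T [-0.11 -0.05  0.06] w 0.013819976787922624 gf 54.99562919139862
delta/0.5: [ 0.0007 -0.0005  0.0015] turn z -0.0008 tiltfix [ 0. -0.  0.]
```

```bash
python3 -m creep '[{"delta_pos":[0,0,-0.02],"turn":[0,0,0]},{"delta_pos":[0,0,-0.04],"turn":[0,0,0]},{"delta_pos":[0,0,-0.05],"turn":[0,0,0]},{"delta_pos":[0,0,-0.05],"turn":[0,0,0]},{"delta_pos":[0,0,-0.05],"turn":[0,0,0]},{"delta_pos":[0,0,-0.05],"turn":[0,0,0.0135]},{"delta_pos":[0,0,-0.05],"turn":[0,0,0.0135]},{"delta_pos":[0,0,-0.05],"turn":[0,0,0.0135]},{"delta_pos":[0,0,0],"turn":[0,0,0.0135]},{"delta_pos":[0,0,0],"turn":[0,0,0]}]'
python3 - <<'E'
from h import *
go(.5798,.016,.2,76.85)
E
```

```text
time_s: 23.05
position: [0.4906, 0.3016, 0.2038]
orientation: [[0.227, 0.974, 0.001], [0.974, -0.227, 0.001], [0.001, 0.001, -1.0]]
contact_force: [-0.1, -0.1, -1.7]
gripper_width: 0.0138
gripper_force: 55.0
t 23.05 p [0.4906 0.3016 0.2038] yaw 76.9 tilt [ 9.e-04  5.e-04 -1.e+00] F [-0.1 -0.1 -1.7] T [-0.01 -0.07  0.01] w 0.013800592338557325 gf 54.99406099319458
delta/0.5: [-0.5159  0.3033  0.0075] turn z 0.0001 tiltfix [ 0.0001 -0.0001  0.    ]
```

```bash
python3 -m creep '[{"delta_pos":[-0.035,0.021,0],"turn":[0,0,0]},{"delta_pos":[-0.06,0.035,0],"turn":[0,0,0]},{"delta_pos":[-0.07,0.041,0],"turn":[0,0,0]},{"delta_pos":[-0.07,0.041,0],"turn":[0,0,0]},{"delta_pos":[-0.07,0.041,0],"turn":[0,0,0]},{"delta_pos":[-0.07,0.041,0],"turn":[0,0,0]},{"delta_pos":[-0.07,0.041,0],"turn":[0,0,0]},{"delta_pos":[-0.05,0.03,0],"turn":[0,0,0]},{"delta_pos":[-0.021,0.012,0],"turn":[0,0,0]},{"delta_pos":[0,0,0],"turn":[0,0,0]}]'
python3 - <<'E'
from h import *
go(.5798,.016,.2,76.85)
p=manip.observe()['position']
for n in('side','top'):
    im,d,K,T=cap(n); P=cloud(d,K,T); P[d==0]=np.nan
    for nm,hx,hy,z0,z1 in(('brim',.07,.09,p[2]-.017,p[2]-.002),('rim',.062,.08,.1,.11)):
        L,q=sel(P,p[:2],-13.15,hx,hy,z0,z1)
        r=cv2.minAreaRect(L[:,:2].astype(np.float32)*1000); print(n,nm,len(q),np.round(r[0],1),np.round(r[1],1),round(r[2],1),np.percentile(L,[0,2,98,100],axis=0).round(4).tolist())
    cv2.imwrite(f'pics/{n}5.png',cv2.resize(im[100:300,200:440],None,fx=3,fy=3,interpolation=cv2.INTER_CUBIC))
E
```

```text
time_s: 24.3
position: [0.5794, 0.0153, 0.2025]
orientation: [[0.228, 0.974, -0.0], [0.974, -0.228, 0.0], [0.0, -0.0, -1.0]]
contact_force: [-0.0, -0.0, -1.2]
gripper_width: 0.014
gripper_force: 55.0
t 24.3 p [0.5794 0.0153 0.2025] yaw 76.84 tilt [-4.e-04  1.e-04 -1.e+00] F [-0.  -0.  -1.2] T [-0.02 -0.08 -0.05] w 0.01397271338908438 gf 54.9934047460556
delta/0.5: [0.0015 0.0005 0.005 ] turn z -0.0 tiltfix [-0.0001 -0.      0.    ]
side brim 906 [-1.7  1.8] [112.7 152.3] 0.3 [[-0.0581, -0.0746, 0.1887], [-0.0576, -0.0733, 0.1918], [0.0534, 0.0696, 0.1995], [0.0545, 0.0783, 0.2004]]
side rim 595 [1.8 2.4] [147.7 116.7] 89.9 [[-0.0565, -0.0714, 0.1001], [-0.0562, -0.0708, 0.1009], [0.0518, 0.0675, 0.1087], [0.0601, 0.0764, 0.1099]]
top brim 324 [-19.6  -7.9] [ 92.7 140.8] 11.6 [[-0.0549, -0.0748, 0.1875], [-0.0543, -0.0741, 0.1891], [0.035, 0.0665, 0.196], [0.0399, 0.0687, 0.1999]]
top rim 60 [-48.5  -4.7] [135.5   9.5] 89.9 [[-0.0533, -0.0724, 0.1001], [-0.0533, -0.0717, 0.1009], [-0.0452, 0.0624, 0.1067], [-0.0438, 0.0631, 0.1071]]
```

View pics/side5.png

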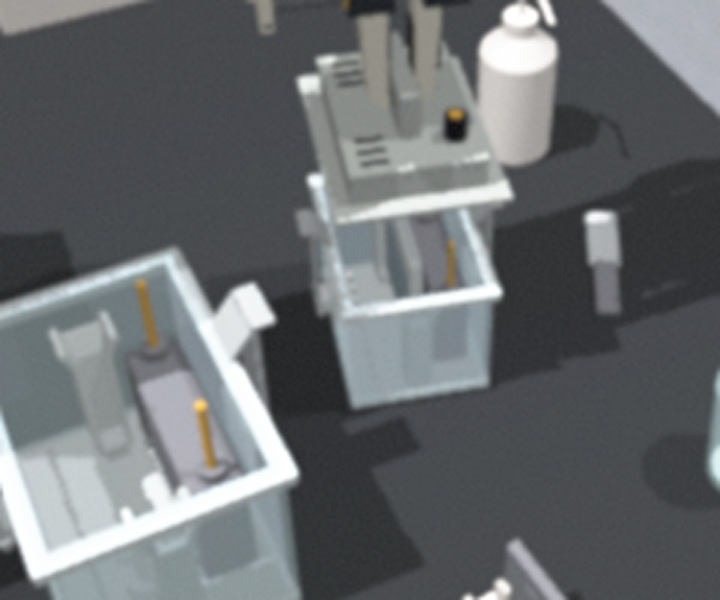

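```bash
python3 -m creep '[{"delta_pos":[0.0007,-0.0009,0.01],"turn":[0,0,0]},{"delta_pos":[0,0,0.02],"turn":[0,0,0]},{"delta_pos":[0,0,0.025],"turn":[0,0,0]},{"delta_pos":[0,0,0.025],"turn":[0,0,0]},{"delta_pos":[0,0,0.02],"turn":[0,0,0]},{"delta_pos":[0,0,0.015],"turn":[0,0,0]},{"delta_pos":[0,0,0.01],"turn":[0,0,0]},{"delta_pos":[0,0,0],"turn":[0,0,0]},{"delta_pos":[0,0,0],"turn":[0,0,0]},{"delta_pos":[0,0,0],"turn":[0,0,0]}]' - 60
python3 -m creep '[{"delta_pos":[0,0,0.003],"turn":[0,0,0]},{"delta_pos":[0,0,0.003],"turn":[0,0,0]},{"delta_pos":[0,0,0.003],"turn":[0,0,0]},{"delta_pos":[0,0,0.003],"turn":[0,0,0]},{"delta_pos":[0,0,0.003],"turn":[0,0,0]},{"delta_pos":[0,0,0.003],"turn":[0,0,0]},{"delta_pos":[0,0,0.002],"turn":[0,0,0]},{"delta_pos":[0,0,0],"turn":[0,0,0]},{"delta_pos":[0,0,0],"turn":[0,0,0]},{"delta_pos":[0,0,0],"turn":[0,0,0]}]'
python3 -c "
from h import *
go(.5798,.016,.1177,76.85)"
```

```text
time_s: 25.65
position: [0.5794, 0.0164, 0.1405]
orientation: [[0.227, 0.974, 0.001], [0.974, -0.227, -0.0], [0.0, 0.001, -1.0]]
contact_force: [-0.3, 0.1, -1.6]
gripper_width: 0.0137
gripper_force: 60.0
time_s: 26.9
position: [0.5794, 0.0164, 0.1306]
orientation: [[0.227, 0.974, 0.001], [0.974, -0.227, 0.0], [0.0, 0.001, -1.0]]
contact_force: [0.4, -0.0, 5.3]
gripper_width: 0.0135
gripper_force: 60.0
t 26.9 p [0.5794 0.0164 0.1306] yaw 76.87 tilt [ 8.e-04  0.e+00 -1.e+00] F [ 0.4 -0.   5.3] T [ 0.   -0.06 -0.03] w 0.01345822276881927 gf 59.99647378921509
delta/0.5: [-0.0006  0.0009  0.0257] turn z 0.0001 tiltfix [ 0.0001 -0.      0.    ]
```

```bash
python3 -m creep '[{"delta_pos":[0,0,0.003],"turn":[0,0,0]},{"delta_pos":[0,0,0.003],"turn":[0,0,0]},{"delta_pos":[0,0,0.003],"turn":[0,0,0]},{"delta_pos":[0,0,0.003],"turn":[0,0,0]},{"delta_pos":[0,0,0.003],"turn":[0,0,0]},{"delta_pos":[0,0,0.003],"turn":[0,0,0]},{"delta_pos":[0,0,0],"turn":[0,0,0]},{"delta_pos":[0,0,0],"turn":[0,0,0]},{"delta_pos":[0,0,0],"turn":[0,0,0]},{"delta_pos":[0,0,0],"turn":[0,0,0]}]'
python3 -m creep '[{"delta_pos":[0,0,0.002],"turn":[0,0,0]},{"delta_pos":[0,0,0.002],"turn":[0,0,0]},{"delta_pos":[0,0,0.002],"turn":[0,0,0]},{"delta_pos":[0,0,0],"turn":[0,0,0]},{"delta_pos":[0,0,0],"turn":[0,0,0]},{"delta_pos":[0,0,0],"turn":[0,0,0]},{"delta_pos":[0,0,0],"turn":[0,0,0]},{"delta_pos":[0,0,0],"turn":[0,0,0]},{"delta_pos":[0,0,0],"turn":[0,0,0]},{"delta_pos":[0,0,0],"turn":[0,0,0]}]'
```

```text
time_s: 28.15
position: [0.5788, 0.0164, 0.1204]
orientation: [[0.227, 0.974, -0.001], [0.974, -0.227, 0.0], [-0.0, -0.001, -1.0]]
contact_force: [-1.6, -0.0, -12.1]
gripper_width: 0.0135
gripper_force: 60.0
time_s: 29.4
position: [0.5792, 0.0164, 0.1181]
orientation: [[0.227, 0.974, -0.0], [0.974, -0.227, 0.0], [0.0, -0.0, -1.0]]
contact_force: [0.4, -0.1, -2.1]
gripper_width: 0.0136
gripper_force: 60.0
```

```bash
python3 -m creep '[{"delta_pos":[0,0,0.001],"turn":[0,0,0]},{"delta_pos":[0,0,0.001],"turn":[0,0,0]},{"delta_pos":[0,0,0],"turn":[0,0,0]},{"delta_pos":[0,0,0],"turn":[0,0,0]},{"delta_pos":[0,0,0],"turn":[0,0,0]},{"delta_pos":[0,0,0],"turn":[0,0,0]},{"delta_pos":[0,0,0],"turn":[0,0,0]},{"delta_pos":[0,0,0],"turn":[0,0,0]},{"delta_pos":[0,0,0],"turn":[0,0,0]},{"delta_pos":[0,0,0],"turn":[0,0,0]}]'
```

```text
time_s: 30.65
position: [0.5793, 0.0164, 0.1177]
orientation: [[0.227, 0.974, 0.0], [0.974, -0.227, -0.0], [0.0, 0.0, -1.0]]
contact_force: [-4.5, -0.4, 5.4]
gripper_width: 0.0135
gripper_force: 60.0
```

```bash
python3 -m creep '[{"delta_pos":[0,0,0.001],"turn":[0,0,0]},{"delta_pos":[0,0,0.001],"turn":[0,0,0]},{"delta_pos":[0,0,0],"turn":[0,0,0]},{"delta_pos":[0,0,0],"turn":[0,0,0]},{"delta_pos":[0,0,0],"turn":[0,0,0]},{"delta_pos":[0,0,0],"turn":[0,0,0]},{"delta_pos":[0,0,0],"turn":[0,0,0]},{"delta_pos":[0,0,0],"turn":[0,0,0]},{"delta_pos":[0,0,0],"turn":[0,0,0]},{"delta_pos":[0,0,0],"turn":[0,0,0]}]'
python3 - <<'E'
from h import *
go(.5798,.016,.1177,76.85)
im,d,K,T=cap('side'); cv2.imwrite('pics/side6.png',cv2.resize(im[120:250,270:400],None,fx=4.5,fy=4.5,interpolation=cv2.INTER_CUBIC))
E
```

```text
time_s: 31.9
position: [0.5793, 0.0164, 0.1177]
orientation: [[0.227, 0.974, 0.001], [0.974, -0.227, -0.0], [0.0, 0.001, -1.0]]
contact_force: [-8.4, -0.0, 14.7]
gripper_width: 0.0136
gripper_force: 60.0
t 31.9 p [0.5793 0.0164 0.1177] yaw 76.87 tilt [ 8.e-04 -0.e+00 -1.e+00] F [-8.4 -0.  14.7] T [-0.05  1.52 -0.01] w 0.013569401454298356 gf 60.00003218650818
delta/0.5: [-0.0005  0.0012 -0.0001] turn z 0.0001 tiltfix [ 0.0001 -0.      0.    ]
```

View pics/side6.png

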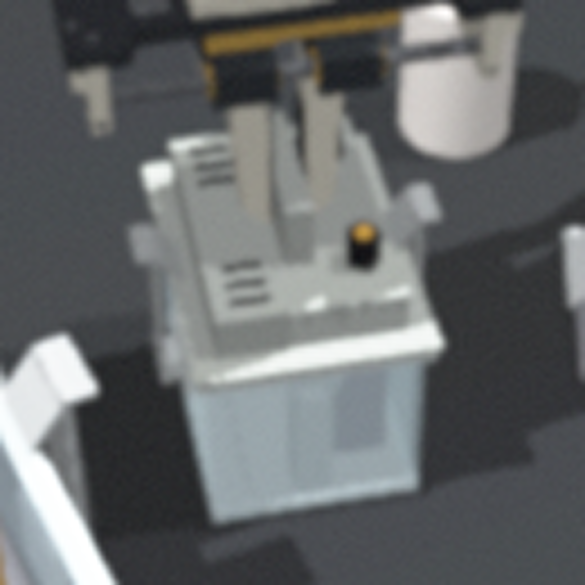

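```bash
python3 -c "
from cell import manip
print(manip.close_job())"
```

```text
the job is handed in; nothing more can be done
None
```

I set up the gel tank and handed the job in at about 32 s; no verdict came back. In the last picture and readings, the cassette is home in the slot, both clips are back over the lid's brim, and the gripper holds the lid down with about 15 N.

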